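# Switch on the bench supply with its push-and-turn key

## Task

Switch on the power supply of the bench: take its key, the one with the flat double-sided bit, put it into the keyhole of the sloping switch box, push it fully home against the spring and, holding it in, turn it clockwise a quarter turn to the stop, so that it stays locked in at ON when you let go. Leave the other key and the tools lying on the bench where they are.

Things in the scene. Friction and masses are not known exactly. Their poses are not given: they have to be found in the camera images.
- key: Supply key, lying flat, 70 mm long, 60 g: black bow (grip) 40 x 40 mm, 9 thick, rear corners cut; round steel shank 7 mm thick; at its end a flat bit 18 mm wide, 6 thick, 12 long, symmetric (fits either way up). Origin: centre of the bow, 4.5 mm above the bench. x along the shank (bow's front x = +20 mm, tip +50), y across the bow, z through its thickness. Its tip starts away from the robot.
- key_tip (a point): Centre of the tip face of the supply key, 50 mm from the bow's centre; same axes as the key. The bow is moulded on the shank; the bit fills the last 12 mm before the tip.
- console: Grey switch box screwed to the bench: 140 mm wide, 120 deep, 102 high. Origin: centre of its underside, x towards its back. Its panel slopes at 30 degrees, looking up and towards the robot (45 mm high at the front, 102 at the back). Beside the lock, 51 mm to the left and right of its axis, a pilot lamp and a blank plug, 13 mm high at most. A dot left of the lock marks OFF, a bar above it ON.
- key_switch: The lock: aluminium plate 44 x 44 mm, 10 mm proud of the panel, slot 20.4 x 8.4 mm, rim chamfered 2 mm. Origin: centre of the slot's mouth; z straight out of the panel (a key goes in along -z), x up the slope, y level to the left. The slot's long side lies along y. For its first 16 mm the slot is fixed and guides the bit, so the 12 mm bit can turn only when the tip is 28 mm deep or more.
- home_depth (a point): Point on the lock's axis, 30 mm below the mouth, where the key's tip is when pushed home; the bow's front then seats on the lock plate. Same axes as the lock. Once the key is turned the guide traps the bit and the key cannot come out: on release the spring lifts it only 2 mm, to 28 mm deep.
- plunger (a joint): Travel of the spring plunger in the lock, which the key's tip pushes ahead of it: 0 = free, its face 14 mm below the mouth (2.5 N to start it), 0.016 = key home (8 N). A key let go when its tip has just met the plunger, or pushed back out by it, stays standing in the slot with the tip about 14 mm deep, drooping by about 10 degrees; pushed askew it jams.
- rotor (a joint): Angle of the lock's rotor, below the fixed slot, which the bit turns: 0 = OFF (its slot in line with the mouth, the bow level), growing clockwise as seen from in front of the panel, 1.571 = ON, at a hard stop (bow's width along the slope). Friction of 0.05 N m holds it at any angle; nothing turns it back.
- cabinet_key: Another key, for a cabinet, lying on the bench, not to be moved: black wing grip 20 x 46 mm, 12 mm thick, and instead of a flat bit a round steel tube 12 mm thick and 48 mm long. Origin: middle of the wing grip, x along the tube.
- tape_measure: Yellow tape measure standing on the bench, 36 x 80 x 64 mm, not to be moved. Origin: centre of its underside, length along y.
- screwdriver: Short red and yellow screwdriver lying on the bench, 140 mm long, 25 mm thick, not to be moved. Origin: middle of its underside, length along y.

How it is judged (in metres and radians):
On the way:
1. the key's tip is at least 10 mm deep in the keyhole, straight, with the switch still OFF (z of key_tip in the frame of key_switch below -0.01 m and x of key_tip in the frame of key_switch between -0.005 and 0.005 m and y of key_tip in the frame of key_switch between -0.005 and 0.005 m and angle between the x axis of key and the z axis of key_switch, either way round below 0.25 rad and value of joint rotor below 0.3 rad), for 0.1 s.
At the end, for the whole second after the job is handed in: The rotor stands at ON (within 10 degrees of the stop), the key is in the keyhole, tip at least 23 mm deep, within 5 mm of the axis and straight to 14 degrees, let go and at rest (value of joint rotor above 1.4 rad and z of key_tip in the frame of key_switch below -0.023 m and x of key_tip in the frame of key_switch between -0.005 and 0.005 m and y of key_tip in the frame of key_switch between -0.005 and 0.005 m and angle between the x axis of key and the z axis of key_switch, either way round below 0.25 rad and linear speed of key below 0.02 m/s); the robot touches nothing.
It fails at once if the other key is moved by more than 30 mm (distance of cabinet_key from where it was at the start of the episode above 0.03 m).
It fails at once if the tape measure is moved by more than 30 mm (distance of tape_measure from where it was at the start of the episode above 0.03 m).
It fails at once if the screwdriver is moved by more than 40 mm (distance of screwdriver from where it was at the start of the episode above 0.04 m).
It also fails if it takes over 61 s, if anything falls off the work surface, if the arm or the gripper's body presses on something with over 40 N, if the wrist force passes 120 N, or if a joint passes its speed limit or range.

## Robot

A 6-joint arm with a two-finger parallel gripper is mounted at the origin on a cart in front of the work surface, level with it; the furniture and walls round the work are solid. World frame = base frame: x ahead of the robot, y to its left, z up, the work surface at z = 0. Lengths are in mm, angles in degrees, forces in N, time in s.
With the tool pointing down it reaches from about 350 to 850 mm from the base axis. Payload 8.1 kg.
Tool frame: the origin (TCP) lies midway between the tips of the shut fingers; the grasp point (between the pads) lies 19 mm behind it; z points along the fingers, y is the line along which they close (so a half turn about z gives the same grasp; the last joint's range is limited). The gripper opens to 85 mm and grips with 20 to 120 N. Pads are 22 mm wide; open, the fingers measure 114 mm over their backs; the gripper's body (76 mm by 85 mm) begins 54 mm behind the grasp point. The pads swing forward as they close: fully open they stand 13 mm farther back than shut.
Start: joints at [-69.695, 7.471, 85.268, -0, 87.261, -4.893], TCP at [255.475, -542.897, 201.192] pointing down, gripper open.
Joint ranges: [-169.43, 169.43], [-51.17, 129.36], [1.28, 143.12], [-76.62, 256.62], [0, 156.53], [-152.29, 152.29]. Speed limits (degrees/s): [136.94, 136.94, 159.86, 180, 180, 180].

## Interface

Orientations are given as [roll, pitch, yaw] about the fixed x, y, z axes, in that order (R = Rz(yaw) Ry(pitch) Rx(roll)).
In Python, from bench import r gives the robot as it stands.
- The arm moves only by the shell command python3 steer.py 'ROWS' [FORCE]. ROWS is rows parted by semicolons, their numbers by spaces, 1 to 8 of them, each of 7 numbers: a rotation vector rx, ry, rz in degrees, then dx, dy, dz in mm, then the finger opening in mm; each row is the pose to reach, as a shift and turn from the pose commanded when the command began, along the tool's axes at that moment; what a row does not reach only later rows make up. A row lasts 1/8 s, in which the tool goes at most 62.5 mm and 10.7 degrees, less where a joint would pass 70% of its speed; a pose out of reach is approached as far as the arm can. The fingers move at their own pace and stop on an object; FORCE is the grip in N (left out, the last holds). Time passes only in rows, so rows that do not move let the fingers close. It prints the time, the measured TCP pose, the force, the opening and the grip force at its end.
- r.sense(): the state, without advancing time (a new reading comes with each control period).
- r.snapshot(name): name is "side" or "top" or "wrist"; returns a dict with "pixels" (384x512x3 uint8, blue, green, red), "fx", "fy", "cx", "cy" (pixels), "pose" (4x4, takes a point from camera to world coordinates). Camera axes: x right, y up, looking along -z (the intrinsics and any distortion apply to the point x, -y, -z); pixel columns grow to the right and rows downward; lengths in mm; the calibration is good to about 2 mm. The wrist camera is an equidistant fisheye: a pixel r from the principal point sees the ray r / f radians off the axis. A picture is of the moment at which its call begins. There is no depth.
- r.hand_in(): hands the job in; it is judged then, once.
The state is a dict: "time": time; "joint_pos": joint angles; "qd": joint speeds; "joint_efforts": joint torques, N m; "tool_pos": TCP position; "tcp_rot": TCP orientation; "ft_force": force on the tool from outside, world axes, zero at the start; "wrist_torque": the same for the moment, N m; "finger_gap": finger opening in mm; "grip_force": force on a finger pad.
Only numpy, scipy, OpenCV 4.12 (cv2) and the standard library are available. Lean on these libraries where they do the work, as an engineer would, in place of code of your own. Each camera call takes 0.05 s, during which the arm holds its last target. There are 200 camera calls.

## Working session

There is one attempt and no reset: what is moved stays moved. The work goes in short steps, Python scripts to look and compute and a shell command to move; the robot and the scene stay as the last step left them, time stands still between calls to the robot, and variables do not carry over. Pictures are saved under pics/ and viewed, at most 10 in all, crops included, and the job is handed in when it is done.

```bash
ls; mkdir -p pics; python3 - <<'E'
from bench import r
import cv2,numpy as np
for n in ["top","side"]:
    s=r.snapshot(n); cv2.imwrite(f"pics/{n}0.png",s["pixels"]); print(n,s["fx"],s["fy"],s["cx"],s["cy"],np.round(s["pose"],3).tolist(),[k for k in s])
print(r.sense())
E
```

```text
bench.py
pics
steer.py
top 374.0768366184536 374.0768366184536 257.1474833232426 187.07178023635402 [[0.01, 0.996, -0.092, 430.731], [-1.0, 0.009, -0.016, 115.765], [-0.015, 0.092, 0.996, 1054.378], [0.0, 0.0, 0.0, 1.0]] ['pixels', 'fx', 'fy', 'cx', 'cy', 'pose']
side 453.97597157779614 453.97597157779614 261.24514187113584 192.77645677368992 [[0.999, 0.024, -0.023, 502.086], [-0.033, 0.627, -0.778, -899.386], [-0.004, 0.779, 0.627, 905.475], [0.0, 0.0, 0.0, 1.0]] ['pixels', 'fx', 'fy', 'cx', 'cy', 'pose']
{'time': 0.1, 'joint_pos': array([-6.96931876e+01,  7.51395573e+00,  8.53257156e+01, -1.13412369e-03,
        8.72625186e+01, -4.89107825e+00]), 'qd': array([-0.02135169, -0.16119281, -0.19437157,  0.04247767,  0.02518015,
       -0.03749042]), 'joint_efforts': array([ 1.47664043e-03, -5.70951068e+01, -5.01942408e+01, -1.70238691e-04,
        8.16840300e-03, -7.01704789e-05]), 'tool_pos': array([ 255.27771446, -542.345364  ,  200.19065091]), 'tcp_rot': array([-1.79898086e+02, -7.58428135e-03,  2.51979390e+01]), 'ft_force': array([ 0.15478291, -0.04376523,  0.15505696]), 'wrist_torque': array([ 0.0089389 , -0.01708064,  0.02807586]), 'grip_force': 0.0, 'finger_gap': 85.57947927008874}
```

View pics/top0.png

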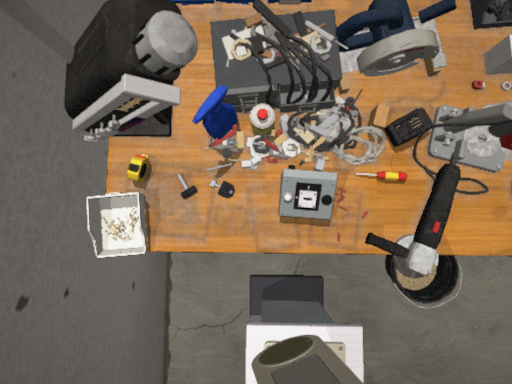

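View pics/side0.png

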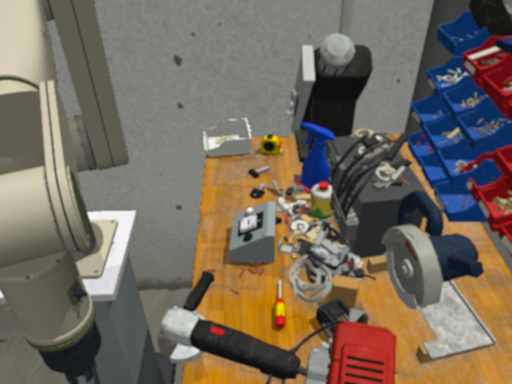

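```bash
cat > h.py <<'E'
import numpy as np,cv2
from scipy.spatial.transform import Rotation as Ro
def ray(s,u,v,fish=False):
    x=(u-s["cx"])/s["fx"];y=(v-s["cy"])/s["fy"]
    if fish:
        t=np.hypot(x,y);k=np.sin(t)/t if t>1e-9 else 1
        d=np.array([x*k,-y*k,-np.cos(t)])
    else: d=np.array([x,-y,-1.])
    P=np.array(s["pose"]);return P[:3,3],P[:3,:3]@d
def onz(s,u,v,z,fish=False):
    o,d=ray(s,u,v,fish);return o+d*(z-o[2])/d[2]
def onplane(s,u,v,p,n,fish=False):
    o,d=ray(s,u,v,fish);return o+d*((p-o)@n)/(d@n)
def proj(s,p,fish=False):
    P=np.array(s["pose"]);q=P[:3,:3].T@(np.array(p)-P[:3,3]);x,y,z=q[0],-q[1],-q[2]
    if fish:
        h=np.hypot(x,y);t=np.arctan2(h,z);k=t/h if h>1e-9 else 1/z
    else:k=1/z
    return np.array([s["cx"]+s["fx"]*x*k,s["cy"]+s["fy"]*y*k])
E
python3 - <<'E'
from bench import r
from h import *
s=r.snapshot("top");im=s["pixels"]
a=cv2.resize(im[160:225,170:250],None,fx=7,fy=7,interpolation=cv2.INTER_CUBIC)
b=cv2.resize(im[160:225,270:345],None,fx=3,fy=3,interpolation=cv2.INTER_CUBIC)
c=np.zeros((455,560+225,3),np.uint8);c[:,:560]=a;c[:195,560:]=b
cv2.imwrite("pics/c1.png",c)
for u,v,z in [(226,188,5),(211,183,5),(187,190,5),(307,195,80)]:print(onz(s,u,v,z))
E
```

```text
[524.62987797 219.94498045   5.        ]
[538.43683364 262.63790825   5.        ]
[517.98180643 330.09652809   5.        ]
[501.48163858   0.81128203  80.        ]
```

View pics/c1.png

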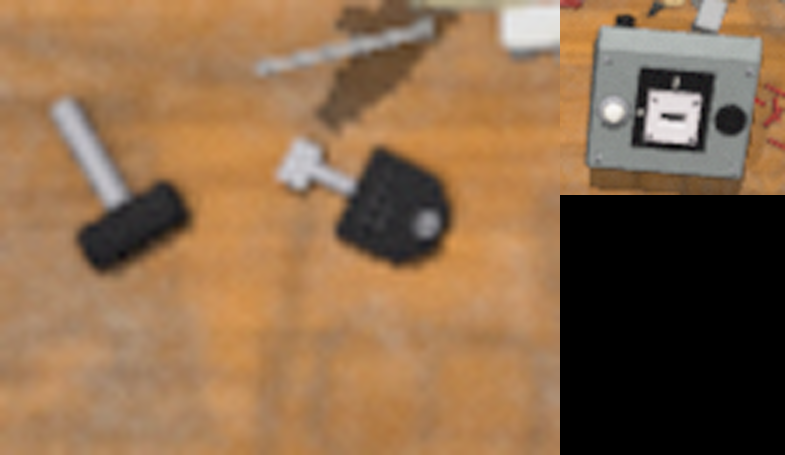

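The supply key has its bow at about (226,189.6) and its bit at about (213,183.6), so the tip points left and slightly forward. The lock is near (307,196) and the cabinet key near (187,188). I'll move to hover over the key.

```bash
R="0 0 -45 579 -584 -50 85"; python3 steer.py '0 0 -10 60 -60 -50 60;0 0 -20 579 -584 -50 60;0 0 -30 579 -584 -50 60;0 0 -45 579 -584 -50 60;0 0 -45 579 -584 -50 60;0 0 -45 579 -584 -50 60;0 0 -45 579 -584 -50 60;0 0 -45 579 -584 -50 60' 60; python3 - <<'E'
from bench import r
s=r.sense();print(s['joint_pos'],s['tool_pos'],s['tcp_rot'])
E
```

```text
time: 1.15
tool_pos: [420.2, -78.1, 243.4]
tcp_rot: [180.0, -0.0, 70.2]
ft_force: [0.9, -1.2, -0.1]
finger_gap: 60.0
grip_force: 0.0
[-1.74044511e+01 -2.09898741e+01  1.07151095e+02 -1.02059501e-03
  9.38018080e+01  2.41098712e+00] [420.21033763 -78.07259173 243.39589837] [ 1.79963018e+02 -5.37886602e-04  7.01844939e+01]
```

```bash
python3 steer.py '0 0 0 329 -2 10 60;0 0 0 329 -2 10 60;0 0 0 329 -2 10 60;0 0 0 329 -2 10 60;0 0 0 329 -2 10 60;0 0 0 329 -2 10 60;0 0 0 329 -2 10 60' ; python3 - <<'E'
from bench import r
from h import *
s=r.sense();print(s['joint_pos'],s['tool_pos'],s['tcp_rot'])
w=r.snapshot("wrist");cv2.imwrite("pics/w1.png",w["pixels"]);print(w["fx"],w["cx"],w["cy"],np.round(w["pose"],3).tolist())
E
```

```text
time: 2.02
tool_pos: [529.2, 230.8, 232.5]
tcp_rot: [-179.9, 0.1, 70.3]
ft_force: [-0.3, -0.5, -0.4]
finger_gap: 59.9
grip_force: 0.0
[ 1.84862034e+01  3.42400693e+00  8.63219690e+01 -1.39294348e-02
  9.03468124e+01  3.81800063e+01] [529.19491597 230.80889007 232.49577358] [-1.79935672e+02  6.83050272e-02  7.03061624e+01]
297.3186396354542 262.71686785308424 192.6790693302821 [[0.941, 0.325, 0.09, 551.538], [-0.338, 0.907, 0.251, 294.924], [-0.0, -0.267, 0.964, 406.236], [0.0, 0.0, 0.0, 1.0]]
```

View pics/w1.png

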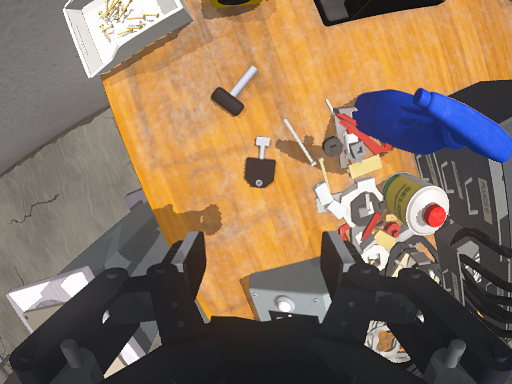

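The wrist picture shows the key bow at about (260,172), its bit at (262,141), and the cabinet key at (229,101). Next I measure the key's pose, and the lock from the top and side views.

```bash
python3 - <<'E'
from bench import r
from h import *
def key(s,roi,fish):
    u0,v0,u1,v1=roi;im=s["pixels"][v0:v1,u0:u1].astype(int)
    dark=(im.max(2)<75).astype(np.uint8);sat=im.max(2)-im.min(2);
    grey=((sat<30)&(im.max(2)>120)).astype(np.uint8)
    n,l,st,ce=cv2.connectedComponentsWithStats(dark);i=1+np.argmax(st[1:,4])
    m=(l==i).astype(np.uint8);m=cv2.morphologyEx(m,cv2.MORPH_CLOSE,np.ones((5,5)))
    P=np.array([onz(s,u+u0,v+v0,7,fish)[:2] for v,u in np.argwhere(m)])
    n,l,st,ce=cv2.connectedComponentsWithStats(grey)
    print([(st[i,4],*(ce[i]+[u0,v0]).round(1)) for i in range(1,n) if st[i,4]>4])
    rect=cv2.minAreaRect(P.astype(np.float32))
    c=onz(s,*(ce[1+np.argmax(st[1:,4])]+[u0,v0]),6,fish)[:2]
    d=c-P.mean(0);print("bow mean",P.mean(0),len(P),"rect",rect,"grey",c,"yaw",np.degrees(np.arctan2(d[1],d[0])),np.hypot(*d))
w=r.snapshot("wrist");t=r.snapshot("top")
key(w,(242,130,282,195),True)
key(t,(207,178,238,200),False)
E
```

```text
[(np.int32(187), np.float64(261.5), np.float64(144.1)), (np.int32(36), np.float64(258.2), np.float64(181.5))]
bow mean [532.55314729 233.08910752] 27 rect ((531.3343505859375, 233.98574829101562), (5.547548294067383, 31.052040100097656), 54.717857360839844) grey [535.60650863 254.0081444 ] yaw 81.69569865773374 21.140698181918783
[(np.int32(37), np.float64(214.2), np.float64(184.1)), (np.int32(18), np.float64(229.5), np.float64(189.5))]
bow mean [545.60535257 266.24109014] 41 rect ((546.6851806640625, 268.2127685546875), (16.14021873474121, 31.827327728271484), 45.97499084472656) grey [535.26949196 253.41377467] yaw -128.86081038314165 16.47331286683735
```

```bash
python3 - <<'E'
from bench import r
from h import *
t=r.snapshot("top");s=r.snapshot("side")
a=cv2.resize(t["pixels"][165:225,275:340],None,fx=6,fy=6,interpolation=cv2.INTER_CUBIC)
b=cv2.resize(s["pixels"][195:270,222:284],None,fx=6,fy=6,interpolation=cv2.INTER_CUBIC)
c=np.zeros((450,390+372,3),np.uint8);c[:360,:390]=a;c[:,390:]=b
cv2.imwrite("pics/c2.png",c)
E
```

```text
(no output)
```

View pics/c2.png

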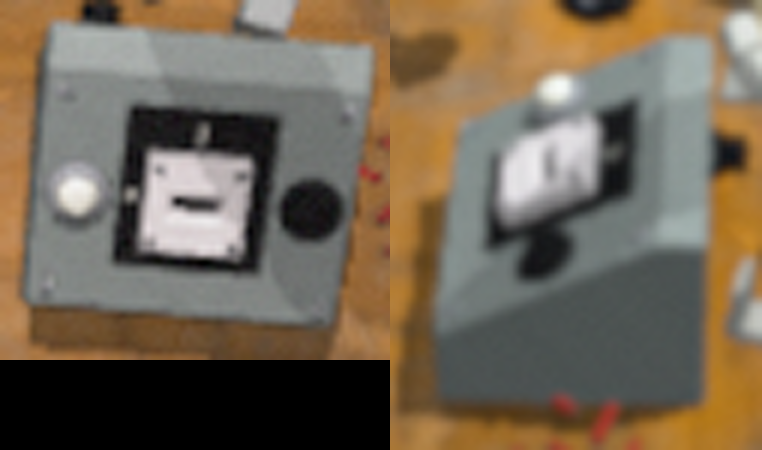

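Top crop: slot at about (196,202), lamp at (75,197), plug at (310,210). Side crop: slot at about (550,165).

```bash
cat >> h.py <<'E'
def key(s,roi,fish):
    u0,v0,u1,v1=roi;im=s["pixels"][v0:v1,u0:u1].astype(int)
    sat=im.max(2)-im.min(2)
    m=((sat<45)&(im.max(2)<110)).astype(np.uint8)
    n,l,st,ce=cv2.connectedComponentsWithStats(m);i=1+np.argmax(st[1:,4])
    m=cv2.morphologyEx((l==i).astype(np.uint8),cv2.MORPH_CLOSE,np.ones((5,5)))
    P=np.array([onz(s,u+u0,v+v0,8,fish)[:2] for v,u in np.argwhere(m)]).astype(np.float32)
    rect=cv2.minAreaRect(P)
    n,l,st,ce=cv2.connectedComponentsWithStats(((sat<30)&(im.max(2)>120)).astype(np.uint8))
    c=onz(s,*(ce[1+np.argmax(st[1:,4])]+[u0,v0]),6,fish)[:2]
    d=c-np.array(rect[0]);print("bow rect",np.round(np.hstack(rect),1),len(P),"bit",c.round(1),"yaw",np.degrees(np.arctan2(d[1],d[0])),np.hypot(*d))
def tri(a,b):
    (o1,d1),(o2,d2)=a,b;A=np.c_[d1,-d2];k=np.linalg.lstsq(A,o2-o1,rcond=None)[0]
    p,q=o1+d1*k[0],o2+d2*k[1];return (p+q)/2,np.linalg.norm(p-q)
E
python3 - <<'E'
from bench import r
from h import *
w=r.snapshot("wrist");t=r.snapshot("top");s=r.snapshot("side")
key(w,(238,128,284,196),True)
key(t,(207,178,238,202),False)
def slot(c,box):
    u0,v0,u1,v1=box;g=255.-cv2.cvtColor(c["pixels"],cv2.COLOR_BGR2GRAY)[v0:v1,u0:u1]
    g=np.clip(g-100,0,None);yy,xx=np.mgrid[v0:v1,u0:u1]
    return (g*xx).sum()/g.sum(),(g*yy).sum()/g.sum()
T=slot(t,(302,195,314,202));S=slot(s,(246,217,252,227));print(T,S)
p,e=tri(ray(t,*T),ray(s,*S));print("slot",p,e)
n=np.array([-.5,0,.866])
a=onplane(t,275+75/6,165+197/6,p,n);b=onplane(t,275+310/6,165+210/6,p,n);print(a,b,np.linalg.norm(a-b),np.degrees(np.arctan2((a-b)[0],(a-b)[1])))
# front bottom-edge of panel (z45) and rear top edge (z102)
for q in [(24,302),(332,324)]:print("front",onz(t,275+q[0]/6,165+q[1]/6,45))
for q in [(52,22),(374,45)]:print("rear",onz(t,275+q[0]/6,165+q[1]/6,102))
E
```

```text
bow rect [519.6 219.8  39.5  39.   64.5] 718 bit [535.6 254.2] yaw 65.0566784104357 38.00029932024818
bow rect [5.339e+02 2.610e+02 3.680e+01 2.540e+01 5.000e-01] 59 bit [534.3 251.7] yaw -87.37108386586229 9.313497439387232
(np.float64(307.1831806827644), np.float64(198.46627810158202)) (np.float64(248.6818181818182), np.float64(223.36363636363637))
slot [ 4.93555385e+02 -9.68684930e-02  7.58072646e+01] 1.701298251286773
[493.87412245  51.28713987  75.99129297] [489.31071741 -51.34546639  73.35653256] 102.76778920138824 2.5458941136588478
front [448.52701769  71.94832388  45.        ]
front [440.09076784 -65.62718914  45.        ]
rear [567.07579591  63.03027419 102.        ]
rear [558.29425198 -74.1717391  102.        ]
```

```bash
cat >> h.py <<'E'
def plan(r,p,R):
    s=r.sense();C=Ro.from_euler('xyz',s['tcp_rot'],degrees=True)
    dl=C.inv().apply(np.array(p)-s['tool_pos']);rv=(C.inv()*R).as_rotvec(degrees=True)
    print("row",rv.round(2),dl.round(1),"from",s['tool_pos'].round(1),s['joint_pos'].round(1))
def frame(z,y): z=np.array(z)/np.linalg.norm(z);y=np.array(y)/np.linalg.norm(y);x=np.cross(y,z);return Ro.from_matrix(np.c_[x,y,z])
E
cat > g.py <<'E'
from bench import r
from h import *
import sys
ps=np.radians(64.9);th=np.radians(35);k=np.array([np.cos(ps),np.sin(ps),0])
G=frame(np.sin(th)*k-np.cos(th)*np.array([0,0,1]),[np.sin(ps),-np.cos(ps),0])
p=np.array([519.6,219.8,0])+8*k
if __name__=="__main__": p[2]=float(sys.argv[1]);plan(r,p,G)
E
python3 g.py 60
```

```text
row [-1.57 34.95  5.07] [ -4.5  -5.6 173.7] from [529.7 229.3 233.7] [18.3  3.2 86.4 -0.  90.3 38.2]
```

```bash
python3 steer.py '-1.57 34.95 5.07 -4.5 -5.6 173.7 56;-1.57 34.95 5.07 -4.5 -5.6 173.7 56;-1.57 34.95 5.07 -4.5 -5.6 173.7 56;-1.57 34.95 5.07 -4.5 -5.6 173.7 56;-1.57 34.95 5.07 -4.5 -5.6 173.7 56;-1.57 34.95 5.07 -4.5 -5.6 173.7 56'; python3 g.py 7
```

```text
time: 3.18
tool_pos: [524.8, 227.6, 61.7]
tcp_rot: [179.8, -35.0, 65.1]
ft_force: [-0.0, 0.5, 0.6]
finger_gap: 56.0
grip_force: 0.0
row [0.1  0.02 0.16] [-32.4  -1.5  44.1] from [524.8 227.6  61.7] [ -3.8  -6.8 123.   39.7  56.7   0.8]
```

```bash
python3 steer.py '0 0 0 -17 -1 23 56;0 0 0 -25 -1 34 56;0 0 0 -29 -1 40 56;0 0 0 -32.4 -1.5 44.1 56;0 0 0 -32.4 -1.5 44.1 56'; python3 g.py 7; python3 - <<'E'
from bench import r
from h import *
w=r.snapshot("wrist");cv2.imwrite("pics/w2.png",w["pixels"][100:384])
E
```

```text
time: 3.8
tool_pos: [520.9, 227.5, 5.0]
tcp_rot: [-180.0, -35.0, 65.0]
ft_force: [-0.1, 0.4, 0.5]
finger_gap: 56.1
grip_force: 0.0
row [-0.08  0.03  0.05] [ 1.5  2.1 -1.4] from [520.9 227.5   5. ] [ -3.9  -0.5 124.2  43.3  51.2  -5.4]
```

View pics/w2.png

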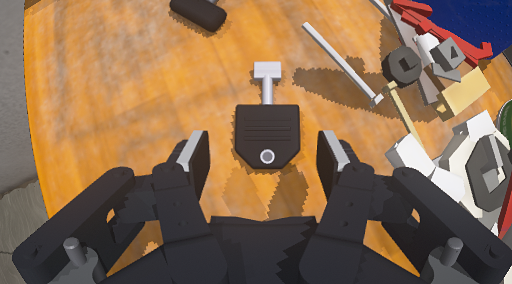

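The bow sits centred between the pads, at about x=267 in the crop. I'll shift slightly forward and up, then close.

```bash
python3 steer.py '0 0 0 3.4 0 .5 56;0 0 0 3.4 0 .5 36;0 0 0 3.4 0 .5 30;0 0 0 3.4 0 .5 30;0 0 0 3.4 0 .5 30;0 0 0 3.4 0 .5 30' 90; python3 steer.py '0 0 0 3 0 -4 30;0 0 0 12 0 -16 30;0 0 0 28 0 -40 30;0 0 0 57 0 -82 30;0 0 0 57 0 -82 30'; python3 - <<'E'
from bench import r
from h import *
w=r.snapshot("wrist");cv2.imwrite("pics/w3.png",w["pixels"][100:384])
E
```

```text
time: 4.6
tool_pos: [522.1, 230.1, 6.4]
tcp_rot: [-180.0, -35.0, 64.9]
ft_force: [-0.6, 0.2, 0.2]
finger_gap: 30.0
grip_force: 0.0
time: 5.22
tool_pos: [526.1, 229.7, 113.1]
tcp_rot: [179.4, -35.2, 65.3]
ft_force: [0.5, -0.0, -0.7]
finger_gap: 29.7
grip_force: 0.0
```

View pics/w3.png

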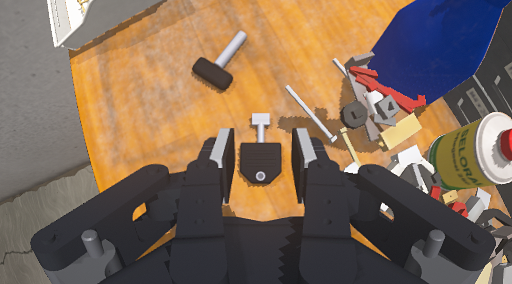

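The fingers closed above the bow: gap 30, no grip. The key still lies flat at about (260,264) in the full image. I'll re-measure it and go lower, feeling for the bench.

```bash
python3 - <<'E'
from bench import r
from h import *
w=r.snapshot("wrist");key(w,(238,208,286,288),True)
E
python3 g.py 10
```

```text
bow rect [518.8 219.4  39.7  38.6  64.8] 1471 bit [535.3 254.4] yaw 64.75610309827337 38.68065607112056
row [ 0.07 -0.03  0.15] [-58.3   0.9  79. ] from [523.  229.8 108.1] [ -3.6 -11.6 121.7  37.5  61.3   5.4]
```

```bash
python3 steer.py '0 0 0 -28 0 40 50;0 0 0 -45 .9 66 50;0 0 0 -55 .9 81 50;0 0 0 -55 .9 81 50;0 0 0 -57.3 .9 84.3 50;0 0 0 -57.3 .9 84.3 50'; python3 steer.py '0 0 0 -.6 0 .8 50;0 0 0 -1.1 0 1.6 50' ; python3 steer.py '0 0 0 -.6 0 .8 50;0 0 0 -1.1 0 1.6 50';python3 steer.py '0 0 0 -.6 0 .8 50;0 0 0 -1.1 0 1.6 50'
```

```text
time: 6.08
tool_pos: [523.9, 230.7, 5.0]
tcp_rot: [180.0, -35.0, 65.0]
ft_force: [-0.0, 0.7, 0.1]
finger_gap: 49.9
grip_force: 0.0
time: 6.32
tool_pos: [523.8, 230.7, 3.0]
tcp_rot: [180.0, -35.0, 65.0]
ft_force: [0.1, 0.4, 1.1]
finger_gap: 49.9
grip_force: 0.0
time: 6.58
tool_pos: [523.5, 230.7, 0.5]
tcp_rot: [-180.0, -35.0, 65.0]
ft_force: [0.2, 0.2, 0.3]
finger_gap: 50.1
grip_force: 0.0
time: 6.82
tool_pos: [523.4, 230.8, -1.5]
tcp_rot: [-180.0, -35.0, 65.0]
ft_force: [-0.7, 0.7, -0.2]
finger_gap: 50.2
grip_force: 0.0
```

```bash
for i in 1; do python3 steer.py '0 0 0 -.6 0 .8 50;0 0 0 -1.1 0 1.6 50' ; python3 steer.py '0 0 0 -.6 0 .8 50;0 0 0 -.6 0 .8 50';python3 steer.py '0 0 0 -.6 0 .8 50;0 0 0 -.6 0 .8 50'; done | grep -E "pos|force"; python3 - <<'E'
from bench import r
from h import *
w=r.snapshot("wrist");cv2.imwrite("pics/w4.png",cv2.resize(w["pixels"][190:340,140:390],None,fx=3,fy=3))
E
```

```text
tool_pos: [523.5, 230.8, -3.4]
ft_force: [-0.0, -0.6, -0.3]
grip_force: 0.0
tool_pos: [523.4, 230.8, -4.4]
ft_force: [1.0, -0.2, 0.4]
grip_force: 0.0
tool_pos: [523.3, 230.7, -5.5]
ft_force: [0.2, 0.1, -0.2]
grip_force: 0.0
```

View pics/w4.png

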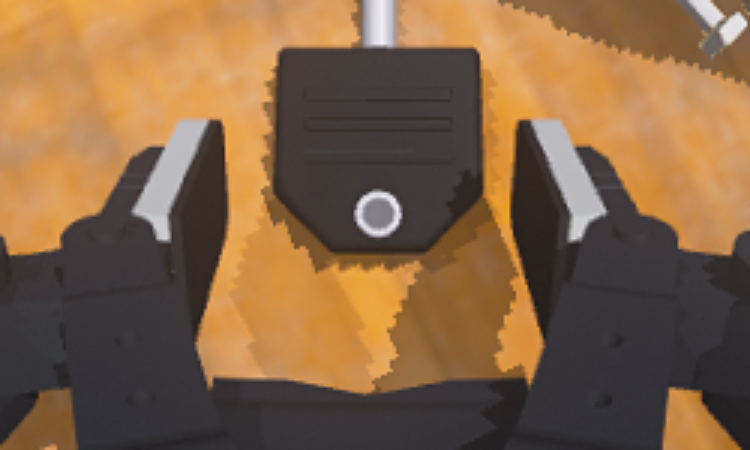

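```bash
python3 steer.py '0 0 0 3 0 2 50;0 0 0 5.7 0 4 50;0 0 0 5.7 0 4 44;0 0 0 5.7 0 4 38;0 0 0 5.7 0 4 34;0 0 0 5.7 0 4 30;0 0 0 5.7 0 4 30' 80
```

```text
time: 8.5
tool_pos: [526.4, 237.0, -5.4]
tcp_rot: [-180.0, -35.0, 65.0]
ft_force: [-0.2, -1.0, 0.9]
finger_gap: 29.9
grip_force: 0.0
```

```bash
python3 - <<'E'
from bench import r
from h import *
w=r.snapshot("wrist");a=cv2.resize(w["pixels"][190:340,165:365],None,fx=2.5,fy=2.5)
s=r.snapshot("side");u,v=proj(s,[523,228,5]).astype(int);print(u,v)
b=cv2.resize(s["pixels"][v-40:v+35,u-30:u+30],None,fx=5,fy=5)
c=np.zeros((375,800,3),np.uint8);c[:,:500]=a;c[:,500:]=b;cv2.imwrite("pics/w5.png",c)
E
```

```text
257 190
```

View pics/w5.png

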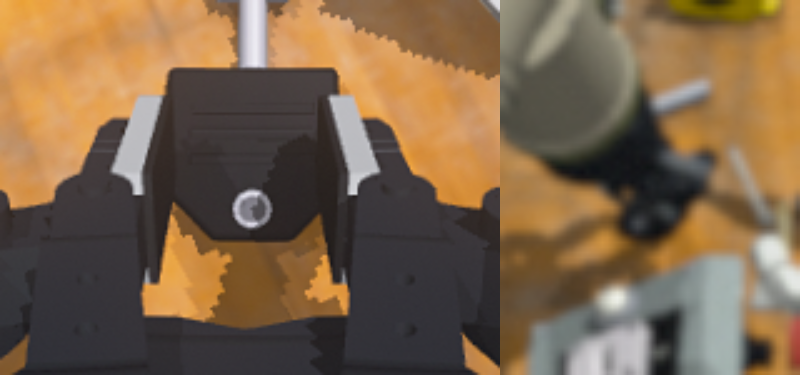

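The fingertips are still above the bow, at about (165,95) and (328,95) in the crop, and they cover its edges. I'll work out their real height from the picture using the known gap.

```bash
python3 - <<'E'
from bench import r
from h import *
w=r.snapshot("wrist");st=r.sense();C=Ro.from_euler('xyz',st['tcp_rot'],degrees=True);g=st['finger_gap'];print(g,st['tool_pos'],(C.inv().apply(w["pose"][:3,3]-st['tool_pos'])).round(1))
for a,b in [((231,228),(296.2,228)),((235,228),(294,228)),((224,302),(303,302))]:
    o,d1=ray(w,*a,True);_,d2=ray(w,*b,True);y=C.as_matrix()[:,1]
    k=g/abs((d1-d2)@y);p=o+k*(d1+d2)/2
    print("mid tip",p.round(1),"in tool",C.inv().apply(p-st['tool_pos']).round(1))
print("TCP px",proj(w,st['tool_pos'],True),"bow",proj(w,[518.8,219.4,9],True))
E
```

```text
30.124179825143607 [526.3352173  237.02320218  -5.37843681] [  68.2   -0.8 -173.4]
mid tip [520.5 225.1  42. ] in tool [ 16.3  -0.2 -46.5]
mid tip [522.3 227.8  27.9] in tool [ 10.8   0.3 -33. ]
mid tip [506.2 194.8  60.5] in tool [ -0.6  -0.4 -80.8]
TCP px [263.67042078 224.14587155] bow [264.92203091 251.1033386 ]
```

```bash
(python3 steer.py '0 0 0 0 0 0 50;0 0 0 0 0 0 50;0 0 0 -2 0 2.8 50;0 0 0 -2 0 2.8 50'; python3 steer.py '0 0 0 -.6 0 .8 50;0 0 0 -.6 0 .8 50';python3 steer.py '0 0 0 -.6 0 .8 50;0 0 0 -.6 0 .8 50';python3 steer.py '0 0 0 -.6 0 .8 50;0 0 0 -.6 0 .8 50') | grep -E "pos|ft_|gap"
```

```text
tool_pos: [526.0, 237.0, -9.3]
ft_force: [0.4, 0.3, 0.1]
finger_gap: 50.0
tool_pos: [526.3, 237.0, -9.9]
ft_force: [-0.2, 0.7, -0.5]
finger_gap: 50.2
tool_pos: [526.2, 236.9, -10.9]
ft_force: [-0.4, 0.9, 0.4]
finger_gap: 49.7
tool_pos: [526.2, 236.9, -11.9]
ft_force: [0.1, -0.6, -0.5]
finger_gap: 49.9
```

```bash
(python3 steer.py '0 0 0 0 0 0 38;0 0 0 0 0 0 34;0 0 0 0 0 0 34;0 0 0 0 0 0 34' 60)
```

```text
time: 10.4
tool_pos: [526.4, 236.9, -11.7]
tcp_rot: [-180.0, -35.0, 65.0]
ft_force: [-0.2, -0.1, -0.3]
finger_gap: 34.1
grip_force: 0.3
```

```bash
(python3 steer.py '0 0 0 0 0 0 50;0 0 0 0 0 0 50;0 0 0 -1.2 0 1.6 50;0 0 0 -1.2 0 1.6 50'; python3 steer.py '0 0 0 -.6 0 .8 50;0 0 0 -1.2 0 1.6 50';python3 steer.py '0 0 0 -.6 0 .8 50;0 0 0 -1.2 0 1.6 50';python3 steer.py '0 0 0 -.6 0 .8 50;0 0 0 -1.2 0 1.6 50') | grep -E "pos|ft_|gap"; python3 - <<'E'
from bench import r
from h import *
w=r.snapshot("wrist");a=cv2.resize(w["pixels"][190:340,165:365],None,fx=3.5,fy=3.5);cv2.imwrite("pics/w6.png",a)
E
```

```text
tool_pos: [526.0, 236.9, -14.1]
ft_force: [0.6, -0.4, 0.5]
finger_gap: 50.1
tool_pos: [526.3, 236.8, -15.9]
ft_force: [0.5, 0.3, -1.0]
finger_gap: 50.2
tool_pos: [526.2, 236.7, -17.9]
ft_force: [-0.2, 0.1, 1.4]
finger_gap: 50.0
tool_pos: [526.2, 236.7, -19.9]
ft_force: [-0.8, -0.4, -0.7]
finger_gap: 49.9
```

View pics/w6.png

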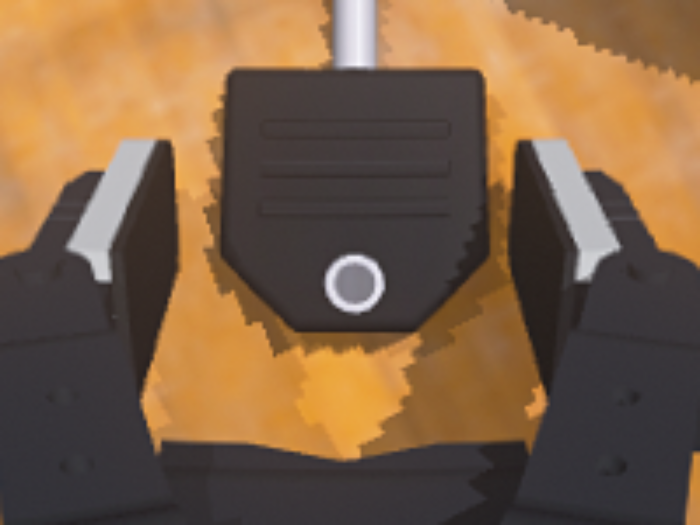

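Picture: the pad tips are at about y 140–270 in the crop, bow at (355,200). The numbers put the tips about 35 mm behind the TCP, so they are only now near the bench. I'll move 9 mm forward and close.

```bash
python3 steer.py '0 0 0 4 0 3 50;0 0 0 7.4 0 5.2 50;0 0 0 7.4 0 5.2 46' |grep -E "pos|ft_"; python3 steer.py '0 0 0 0 0 0 40;0 0 0 0 0 0 34;0 0 0 0 0 0 34;0 0 0 0 0 0 34' 60
```

```text
tool_pos: [530.2, 245.2, -19.7]
ft_force: [-0.2, 0.2, -0.4]
time: 12.58
tool_pos: [530.4, 244.9, -19.4]
tcp_rot: [-180.0, -35.0, 65.0]
ft_force: [-1.9, -1.9, 5.6]
finger_gap: 37.3
grip_force: 60.0
```

```bash
cat > seg.py <<'E'
from bench import r
from h import *
w=r.snapshot("wrist");im=w["pixels"].astype(int);sat=im.max(2)-im.min(2)
m=((sat<30)&(im.max(2)>120)).astype(np.uint8);m[:190]=0;m[300:]=0;m[:,:225]=0;m[:,305:]=0
n,l,st,ce=cv2.connectedComponentsWithStats(m)
for i in range(1,n):
    if st[i,4]>15:print(st[i],ce[i].round(1))
E
python3 seg.py; python3 steer.py '0 0 0 0 0 0 30;0 0 0 0 0 0 30;0 0 0 3 0 -4 30;0 0 0 6 0 -8 30;0 0 0 17 0 -24 30;0 0 0 29 0 -41 30;0 0 0 29 0 -41 30' 100; python3 seg.py
```

```text
[248 190  32  35 498] [263.6 205. ]
[254 279  17  17 230] [262.  286.9]
time: 13.5
tool_pos: [531.7, 245.0, 32.3]
tcp_rot: [179.8, -35.1, 65.1]
ft_force: [-0.1, -0.3, -1.5]
finger_gap: 35.9
grip_force: 99.9
[248 190  32  35 490] [263.6 205.1]
[302 228   3   9  18] [303.3 231. ]
[254 279  17  17 229] [261.9 286.5]
```

The key is in hand: it keeps the same image position after the lift. Now I measure the key's pose in the tool frame.

```bash
cat > kin.py <<'E'
from bench import r
from h import *
def keyintool(prt=True):
    w=r.snapshot("wrist");st=r.sense();C=Ro.from_euler('xyz',st['tcp_rot'],degrees=True)
    c35,s35=np.cos(np.radians(35)),np.sin(np.radians(35))
    kx=C.apply([c35,0,s35]);up=C.apply([s35,0,-c35]);y=C.apply([0,1,0])
    im=w["pixels"].astype(int);sat=im.max(2)-im.min(2)
    m=((sat<30)&(im.max(2)>120)).astype(np.uint8);m[:100]=0;m[300:]=0;m[:,:225]=0;m[:,300:]=0
    n,l,sx,ce=cv2.connectedComponentsWithStats(m);i=l[205,263]
    P=[]
    for v,u in np.argwhere(l==i):
        p=onplane(w,u,v,st['tool_pos']+27*up,up,True)-st['tool_pos'];P.append([p@kx,p@y])
    P=np.array(P);b=P[P[:,0]>P[:,0].max()-12]
    for a in range(int(P[:,0].min()),int(P[:,0].max())+1,3):
        q=P[(P[:,0]>=a)&(P[:,0]<a+3)]
        if len(q):print(a,len(q),q[:,1].min().round(1),q[:,1].max().round(1),q[:,1].mean().round(2))
    h=onplane(w,262,286.7,st['tool_pos']+28.5*up,up,True)-st['tool_pos'];print("hole",h@kx,h@y,"tip s",P[:,0].max())
keyintool()
E
python3 kin.py
```

```text
-5 65 -3.0 3.4 0.2
-2 72 -2.5 3.5 0.47
1 60 -2.5 3.5 0.47
4 60 -2.5 3.5 0.48
7 60 -2.5 3.5 0.48
10 116 -8.1 9.1 0.68
13 160 -8.2 9.2 0.49
16 160 -8.2 9.2 0.5
19 155 -7.7 9.3 0.79
22 81 -7.7 9.3 -0.01
hole -39.31744850721526 -0.35058504802181356 tip s 23.839148569513466
```

```bash
cat > ins.py <<'E'
from bench import r
from h import *
import sys
ps=np.radians(-3.6);c,s=np.cos(ps),np.sin(ps)
zL=np.array([-.5*c,-.5*s,.866]);xL=np.array([.866*c,.866*s,.5]);yL=np.array([-s,c,0]);d=-zL
L0=np.array([493.0,-0.3,81.0])
TIP=np.array([32.9,0.5,-6.3])
def R(turn=0):
    f=frame(.5736*d-.8192*xL,-yL);return Ro.from_rotvec(d*np.radians(turn))*f
def tcp(h,turn=0,L=L0): return L+h*zL-R(turn).apply(TIP)
if __name__=="__main__":
    h,t=map(float,sys.argv[1:3]);print(tcp(h,t).round(1));plan(r,tcp(h,t),R(t))
E
python3 steer.py '0 0 0 36 0 -50 30;0 0 0 75 0 -106 30;0 0 0 75 0 -106 30'; python3 ins.py 60 0
```

```text
time: 13.98
tool_pos: [533.6, 245.8, 165.6]
tcp_rot: [179.5, -35.2, 65.2]
ft_force: [1.4, 0.7, -1.3]
finger_gap: 35.6
grip_force: 100.2
[430.7   4.1 141.2]
row [ -5.99 -52.82  71.25] [-228.7    8.8 -131.3] from [533.6 245.8 165.6] [ -1.4 -14.1 117.5  35.4  65.3  11.6]
```

```bash
python3 steer.py '-1.5 -13 17.8 -57 2 -40 30;-3 -26 35.6 -115 4 -75 30;-4.5 -39 53 -170 6 -110 30;-5.99 -52.82 71.25 -228.7 8.8 -131.3 30;-5.99 -52.82 71.25 -228.7 8.8 -131.3 30;-5.99 -52.82 71.25 -228.7 8.8 -131.3 30;-5.99 -52.82 71.25 -228.7 8.8 -131.3 30;-5.99 -52.82 71.25 -228.7 8.8 -131.3 30'; python3 ins.py 60 0
```

```text
time: 14.98
tool_pos: [426.6, 4.5, 135.1]
tcp_rot: [-178.9, 24.0, -1.2]
ft_force: [1.1, -0.5, -1.0]
finger_gap: 35.3
grip_force: 100.1
[430.7   4.1 141.2]
row [-0.12 -0.95  2.16] [ 1.2  0.1 -7.2] from [426.6   4.5 135.1] [ -5.6   9.4  93.8  -0.7 100.8  85.8]
```

```bash
python3 steer.py '-.12 -.95 2.16 1.2 .1 -7.2 30;-.12 -.95 2.16 1.2 .1 -7.2 30;-.12 -.95 2.16 1.2 .1 -7.2 30' | grep pos; python3 - <<'E'
from bench import r
from h import *
from ins import *
w=r.snapshot("wrist");st=r.sense();C=Ro.from_euler('xyz',st['tcp_rot'],degrees=True)
cv2.imwrite("pics/l1.png",w["pixels"])
print(st['tool_pos'],st['tcp_rot'])
pr=lambda p:proj(w,p,True).round(1)
print("slot",pr(L0),"corners",[pr(L0+a*xL+b*yL).tolist() for a in(22,-22) for b in (22,-22)])
print("tip pred",pr(st['tool_pos']+C.apply(TIP)))
im=w["pixels"].astype(int);sat=im.max(2)-im.min(2)
m=((sat<35)&(im.max(2)>160)).astype(np.uint8);m[330:]=0
n,l,sx,ce=cv2.connectedComponentsWithStats(m)
for i in range(1,n):
    if sx[i,4]>60:print(sx[i],ce[i].round(1))
# coarse ascii of region
u,v=pr(L0).astype(int);g=cv2.cvtColor(w["pixels"],cv2.COLOR_BGR2GRAY)
for row in range(v-36,v+60,3):print(row," ".join("%3d"%g[row,c] for c in range(u-42,u+43,4)))
E
```

```text
tool_pos: [430.6, 3.7, 141.8]
[430.67312713   3.67939379 142.20506532] [-179.82026433   24.70217381   -3.32815121]
slot [264.5  89.5] corners [[228.8, 67.5], [300.7, 67.9], [234.4, 108.6], [294.3, 108.9]]
tip pred [264.9 171.8]
[  140     0   248   131 20795] [256.1  56.9]
[  0   3  41  40 180] [20.7 22.3]
[ 459  147   49   40 1063] [483.4 164.7]
[ 480  171   32   97 1476] [500.1 221.4]
[ 333  181   89   93 2879] [380.  237.1]
[163 189  61  16 324] [191.  194.3]
[449 271  24  15  93] [460.7 279.3]
[224 282  15  15 139] [229.7 290.6]
[217 296  54  22 764] [240.7 306.9]
[480 315  32  15 291] [498.9 324.1]
53  61  62  62  62  62  64  63  63  62  61 255  57  62  61  60  58  54  53  52  52  50  49
56  62  63  63  64  64  64  64  65  65  63 255  58  64  62  61  60  56  55  53  52  52  51
59  64  65  65  65  65  66  66  67  66  65 255  62  65  65  63  62  58  56  55  53  52  52
62  67  67  59  59  59  59  61  61  61  62  65  64  63  63  62  59  56  55  53  54  54  52
65  67  66 255 255 255 255 255 255 255 255 255 255 255 255 255 255 255 255 255  76  54  53
68  69  94 253 253 253 253 253 253
[... 1738 characters left out ...]
 190 190 191 202 141 158 141 194 191 191 191 192 191 192
128 187 185 186 182 173 169 167 169 171 165 168 141 133 133 136 136 136 171 192 195 196 195
131 190 185 187 182 181 178 177 175 185 184 189 191 139 131 124 120 115 120 125 123 122 126
134 190 193 191 193 184 178 178 179 186 186 185 183 127 133 123 122 115 124 121 122 121 125
137 188 192 196 205 196 192 193 180 186 191 188 187 126 127 118 112 114 121 122 121 121 120
140 188 191 195 203 196 198 188 181 182 191 193 151 128 126 122 117 119 122 125 126 126 127
143 191 192 195 193 191 192 184 179 185 188 192 195 129 131 127 120 122 127 128 128 126 126
146 193 199 197 189 194 196 184 174 174 183 191 193 128 130 122 119 119 120 121 124 125 124
```

```bash
python3 - <<'E'
from bench import r
from h import *
from ins import *
w=r.snapshot("wrist");g=cv2.cvtColor(w["pixels"],cv2.COLOR_BGR2GRAY)
m=(g<200).astype(np.uint8);m[:70]=0;m[116:]=0
n,l,sx,ce=cv2.connectedComponentsWithStats(m)
for i in range(1,n):
    if 225<ce[i][0]<300 and 3<sx[i,4]<400:print(sx[i],ce[i].round(1))
print("col262",[(v,int(g[v,262])) for v in range(60,118)])
for row in (84,99,107):
    x=[u for u in range(215,310) if g[row,u]>220];print(row,x[0],x[-1])
print("row92",g[92,236:292].tolist());print("row91",g[91,236:292].tolist());print("row97",g[97,236:292].tolist())
t=r.snapshot("top");gt=cv2.cvtColor(t["pixels"],cv2.COLOR_BGR2GRAY)
print(gt[186:214,292:326])
E
```

```text
[231  77   7   5  30] [233.9  79.1]
[287  78   7   5  31] [290.  80.]
[245  91  33   3  56] [259.5  91.6]
[235 110   6   4  18] [237.4 111.2]
[283 110   6   4  19] [285.8 111.7]
[246 115  25   1  25] [258. 115.]
col262 [(60, 49), (61, 64), (62, 62), (63, 93), (64, 255), (65, 255), (66, 253), (67, 253), (68, 253), (69, 253), (70, 253), (71, 252), (72, 252), (73, 253), (74, 253), (75, 252), (76, 252), (77, 251), (78, 252), (79, 252), (80, 252), (81, 252), (82, 252), (83, 252), (84, 252), (85, 252), (86, 252), (87, 252), (88, 252), (89, 253), (90, 243), (91, 199), (92, 188), (93, 255), (94, 254), (95, 254), (96, 254), (97, 254), (98, 255), (99, 255), (100, 255), (101, 255), (102, 253), (103, 252), (104, 252), (105, 251), (106, 252), (107, 252), (108, 252), (109, 253), (110, 253), (111, 253), (112, 252), (113, 254), (114, 255), (115, 189), (116, 193), (117, 193)]
84 221 296
99 230 293
107 231 292
row92 [253, 252, 253, 253, 253, 253, 253, 252, 220, 201, 196, 170, 178, 178, 186, 187, 187, 187, 188, 187, 187, 187, 188, 187, 187, 187, 188, 187, 187, 188, 186, 187, 187, 186, 187, 186, 185, 18
[... 3915 characters left out ...]
  83  83  81 100 159 203 203 204 204 207 171  95 163 204 205 204 201
  187 132  58  42  29  21  31  38  84 107  63   9  26  18  24  27]
 [ 72  79  81  82 101 160 202 206 205 206 198 159  96 163 203 202 206 204
  178 113  69  63  65  74  74  71 101 110  29  21  22  28  19  15]
 [101  83  82  82 112 170 207 206 204 206 193 145 104 172 203 204 204 202
  178 109  79  94 103 114 115 116 113  99  19  18  22  21  19  25]
 [103  85  82  80 123 184 207 206 204 206 192 142 115 183 205 203 202 201
  172 107  86 106 119 126 127 131 115  66  20  17  17  22  16  17]
 [ 95  80  84  83 121 182 208 207 203 202 190 131 118 183 206 205 205 201
  170  99  98 115 127 128 127 127 109  34  19  35  44  31  22  24]]
```

```bash
cat > lock.py <<'E'
from bench import r
from h import *
t=r.snapshot("top");s=r.snapshot("side")
it=cv2.cvtColor(cv2.imread("pics/top0.png"),cv2.COLOR_BGR2GRAY).astype(float)
def spot(u,v,k=2):
    u,v=int(round(u)),int(round(v));p=it[v-k:v+k+1,u-k:u+k+1];q=np.clip(np.percentile(p,75)-p-8,0,None);yy,xx=np.mgrid[v-k:v+k+1,u-k:u+k+1]
    return (q*xx).sum()/q.sum(),(q*yy).sum()/q.sum(),p.min()
W=dict(w=r.snapshot("wrist"));w=W["w"]
ws=[(233.9,79.1),(290,80),(237.4,111.2),(285.8,111.7)]
tg=[(160,168),(245,172),(148,247),(236,250)]
P=[]
for a,b in zip(ws,tg):
    q=spot(275+b[0]/6,165+b[1]/6);p,e=tri(ray(w,*a,True),ray(t,q[0],q[1]));P.append(p);print(np.round(q,2),p.round(1),round(e,2))
P=np.array(P);c=P.mean(0);print("centre",c)
_,_,V=np.linalg.svd(P-c);print("n",V[2],"y:",P[0]-P[1],P[2]-P[3],"x:",P[0]-P[2],P[1]-P[3])
n=np.array([-.499,.031,.866])
for dz in(-4,0,4):
    Q=np.array([onplane(w,*a,c+n*dz,n,True) for a in ws]);T=np.array([onplane(t,275+b[0]/6,165+b[1]/6,c+n*dz,n) for b in tg])
    print(dz,Q.mean(0).round(1),T.mean(0).round(1),np.linalg.norm(Q[0]-Q[1]),np.linalg.norm(Q[2]-Q[3]),np.linalg.norm(Q[0]-Q[2]),np.linalg.norm(Q[1]-Q[3]))
    y=Q[0]-Q[1]+Q[2]-Q[3];print("yaw",-np.degrees(np.arctan2(y[0],y[1])))
E
python3 lock.py; python3 -c "
import cv2;print(cv2.cvtColor(cv2.imread('pics/top0.png'),6)[188:212,296:320])"
```

```text
[301.   192.65 149.  ] [506.3  17.8  94. ] 0.12
[317.37 194.11  25.  ] [503.4 -20.3  95.9] 7.11
[299.74 207.19  15.  ] [470.8  19.8  66.1] 3.19
[314.58 207.86  22.  ] [469.1 -17.8  67.8] 5.32
centre [ 4.87409212e+02 -1.28261710e-01  8.09485049e+01]
n [ 0.62024193 -0.07494839 -0.7808218 ] y: [ 2.90691543 38.11529534 -1.81833483] [ 1.69215057 37.59540012 -1.7878687 ] x: [35.57777304 -1.98412802 27.98358472] [34.36300818 -2.50402325 28.01405086]
-4 [486.1   1.8  75.5] [488.8  -1.7  77.2] 36.62291776020712 36.54705770595709 36.704856263083705 36.43694427808698
yaw -4.489161766243541
0 [488.4   1.6  81.5] [488.5  -1.2  81.6] 35.51576759134236 35.4422008680722 35.59522900520351 35.33541628748451
yaw -4.489161766243551
4 [490.8   1.4  87.5] [488.3  -0.7  86.1] 34.40861742247758 34.33734403018732 34.485601747323315 34.23388829688211
yaw -4.489161766243513
[[ 43  30  22  26  23  30  36  24  32  30  34  87 126  96  29  27  26  29
   29  30  30  30  27  28]
 [ 25  30  31  56  83  71  48  50  44  26  27  69  95  59  23  30  26  30
   29  28  32  31  31  24]
 [ 30  29  26  95 153 156 146 146 149 
[... 1484 characters left out ...]
66 134 159 159 219 227 225 228 227 228 226 225 227 225 226 217 195
  193 143  24  28  72 120]
 [ 28  59 116 141 151 186 197 200 211 212 215 218 225 227 226 227 202 134
  153 131  26  29  79 131]
 [ 30  46  62  59  61  77  99 115 142 141 142 156 182 179 183 184 164 123
  124  87  29  32  89 142]
 [ 42  44  36  25  18  16  15  19  17  26  22  19  19  16  32  61  59  77
   88  46  26  31  95 137]
 [103 104 103  98  97  87  72  74  54  53  40  40  30  30  29  28  24  22
   23  26  28  46  95 140]
 [141 140 137 141 140 134 125 123 113 109 101 101  96  95 101  99  95  84
   74  78  78  79 107 139]
 [140 140 142 141 138 140 142 140 139 138 139 136 139 136 139 143 142 132
  124 127 124 124 130 142]]
```

```bash
sed -i 's/-3.6/-4.2/; s/L0=.*/L0=np.array([488.5,1.4,82.0])/' ins.py; python3 ins.py 15 0
```

```text
[448.7   4.8 103.2]
row [ 0.2  -0.37  0.74] [32.4 -2.2 29. ] from [431.2   3.6 143.1] [ -5.6  10.3  92.1  -0.8 102.2  87.8]
```

```bash
python3 steer.py '.2 -.37 .74 12 -2.2 10 30;.2 -.37 .74 24 -2.2 21 30;.2 -.37 .74 32.4 -2.2 29 30;.2 -.37 .74 32.4 -2.2 29 30;.2 -.37 .74 32.4 -2.2 29 30'|grep -E "pos|ft"; cat > see.py <<'E'
from bench import r
from h import *
from ins import *
w=r.snapshot("wrist");st=r.sense();C=Ro.from_euler('xyz',st['tcp_rot'],degrees=True)
g=cv2.cvtColor(w["pixels"],cv2.COLOR_BGR2GRAY)
tip=st['tool_pos']+C.apply(TIP);q=(tip-L0);print("tip in lock x,y,z",(q@xL).round(1),(q@yL).round(1),(q@zL).round(1))
pr=lambda p:proj(w,p,True).round(1)
up=C.apply([.574,0,-.819])
print("slot pred",pr(L0),"tip top edge pred",pr(tip+3*up),"ends",pr(tip+3*up+9*yL),pr(tip+3*up-9*yL),"screws",[pr(L0+a*xL+b*yL).tolist() for a in(17.7,-17.7) for b in (17.7,-17.7)])
u0,v0=pr(L0).astype(int)
m=(g<200).astype(np.uint8);n,l,sx,ce=cv2.connectedComponentsWithStats(m)
for i in range(1,n):
    if 3<sx[i,4]<600 and abs(ce[i][0]-u0)<60 and abs(ce[i][1]-v0)<70:print(sx[i],ce[i].round(1))
for v in range(v0-20,v0+60,2):print(v," ".join("%3d"%g[v,u] for u in range(u0-40,u0+41,3)))
E
python3 see.py
```

```text
tool_pos: [448.8, 4.9, 103.0]
ft_force: [-0.3, -0.1, -0.5]
tip in lock x,y,z 0.3 0.1 14.9
slot pred [264.8 148.7] tip top edge pred [264.8 169.4] ends [248.8 169.4] [280.8 169.4] screws [[232.3, 133.6], [297.7, 133.6], [237.3, 161.6], [291.9, 161.6]]
[228 133   8   4  30] [231.7 134.5]
[234 161   7   3  16] [237.2 162.2]
[232 197   3   2   4] [232.8 197.5]
128 255 253 253 254 254 253 254 253 253 253 254 254 254 254 254 254 254 254 253 253 253 253 253 253 253 253 253
130 255 253 253 253 253 253 253 247 249 250 192 191 189 188 188 190 191 193 237 244 244 244 245 246 247 250 247
132 255 254 221 216 255 252 254 188 166 166 167 167 168 167 167 167 167 165 235 241 239 239 239 243 177 194 240
134 255 243 130 128 214 253 215 214 165 189 171 170 170 170 170 169 169 169 167 246 240 240 240 158 109 106 226
136 219 255 115 116 251 253 211 213 214 216 169 171 170 171 171 170 169 170 170 250 246 248 247 238 103 119 210
138 139 253 255 255 253 253 217 215 214 215 185 171 169 169 169 169 169 169 168 167 167 166 166 167 168 178 192
140  96 253 252 252 252 252 247 213 214 213 216 169 170 170 170 170 1
[... 3038 characters left out ...]
 123 122 120 121 122 124 126
196 203 203 207 204 209 205 208 205 199 199 196 170 121 132 136 129 132 133 131 128 122 120 118 117 122 122 127
198 201 199 202 200 202 207 207 205 203 206 197 182 121 131 135 129 136 135 135 133 125 117 119 121 124 126 127
200 210 211 210 206 205 207 206 207 204 207 198 160 120 131 134 128 133 132 132 128 121 120 119 120 121 127 124
202 211 208 213 202 200 200 199 200 197 193 191 159 120 131 134 128 133 133 134 130 120 118 120 124 125 130 133
204 206 212 205 195 192 191 182 185 186 184 187 159 120 132 135 128 137 138 137 131 127 127 126 128 130 129 131
206 196 197 192 188 178 178 179 182 188 184 182 160 121 132 134 128 140 141 139 136 136 137 132 130 132 132 133
```

```bash
python3 - <<'E'
from bench import r
from h import *
w=r.snapshot("wrist");im=w["pixels"].astype(int);g=cv2.cvtColor(w["pixels"],cv2.COLOR_BGR2GRAY)
for v in (174,176,180,184,188):print(v,g[v,240:290].tolist())
print("sat",(im.max(2)-im.min(2))[180,240:290].tolist())
for u in (255,258,275):print(u,g[160:200,u].tolist())
print(w["pixels"][[176,170,180],[258,258,244]].tolist())
E
```

```text
174 [137, 137, 137, 135, 135, 134, 133, 131, 121, 130, 135, 136, 136, 135, 136, 136, 135, 135, 135, 135, 134, 134, 134, 134, 134, 133, 134, 133, 134, 133, 133, 133, 134, 133, 132, 133, 131, 132, 132, 134, 119, 118, 119, 117, 117, 115, 113, 113, 111, 113]
176 [136, 137, 134, 133, 133, 134, 132, 129, 122, 132, 136, 136, 136, 135, 136, 136, 135, 135, 135, 136, 135, 134, 134, 133, 134, 134, 133, 134, 133, 133, 133, 132, 132, 132, 132, 132, 133, 132, 132, 133, 120, 122, 123, 121, 122, 120, 119, 118, 118, 118]
180 [133, 132, 132, 132, 131, 130, 127, 124, 123, 132, 135, 134, 134, 134, 135, 134, 133, 134, 133, 134, 134, 133, 133, 133, 132, 132, 132, 132, 131, 131, 131, 130, 131, 130, 130, 131, 131, 131, 130, 132, 123, 123, 125, 123, 122, 118, 117, 115, 117, 117]
184 [136, 136, 135, 133, 133, 131, 130, 127, 124, 129, 131, 131, 131, 130, 131, 131, 131, 131, 130, 130, 130, 131, 130, 129, 130, 130, 129, 130, 130, 129, 129, 129, 128, 128, 129, 129, 128, 128, 127, 127, 119, 120, 121, 118, 116, 114, 113, 112, 111, 110]
188 [123, 122, 122, 120, 120, 120, 120, 110, 126, 135, 134, 135, 135, 134, 134, 
[... 314 characters left out ...]
6, 96, 91, 87, 87, 83, 82, 81, 83]
255 [217, 217, 216, 214, 225, 167, 138, 140, 140, 139, 142, 145, 119, 131, 136, 135, 136, 135, 135, 133, 134, 133, 133, 130, 131, 130, 131, 131, 134, 134, 133, 137, 135, 125, 119, 155, 191, 193, 193, 197]
258 [217, 218, 216, 214, 225, 166, 138, 139, 140, 140, 139, 144, 122, 132, 135, 134, 135, 135, 133, 134, 133, 134, 133, 130, 130, 131, 131, 133, 134, 133, 132, 137, 136, 121, 113, 116, 124, 127, 128, 120]
275 [173, 172, 170, 167, 218, 169, 139, 141, 140, 140, 141, 145, 125, 126, 133, 132, 132, 133, 132, 131, 131, 132, 130, 129, 129, 128, 130, 130, 132, 132, 132, 133, 137, 153, 155, 126, 132, 134, 134, 134]
[[139, 133, 137], [141, 138, 139], [84, 123, 164]]
```

```bash
sed -i 's/L0=.*/L0=np.array([488.2,1.8,81.8])/;s/TIP=.*/TIP=np.array([31.2,0.5,-6.6])/' ins.py; python3 ins.py 3 0; python3 ins.py -8 0|tail -1
```

```text
[455.8   4.7  91.6]
row [ 0.01 -0.   -0.  ] [11.1 -0.3  7.9] from [449.    4.9 103.4] [-5.4 15.5 90.6 -0.5 98.9 88.8]
row [ 0.01 -0.   -0.  ] [20.1 -0.3 14.2] from [449.    4.9 103.4] [-5.4 15.5 90.6 -0.5 98.9 88.8]
```

```bash
(python3 steer.py '0 0 0 6 -.3 4 30;0 0 0 11.1 -.3 7.9 30;0 0 0 11.1 -.3 7.9 30'; for i in 1; do python3 steer.py '0 0 0 .8 0 .6 30;0 0 0 1.6 0 1.1 30';python3 steer.py '0 0 0 .8 0 .6 30;0 0 0 1.6 0 1.1 30';python3 steer.py '0 0 0 .8 0 .6 30;0 0 0 1.6 0 1.1 30';done) | grep -E "pos|ft_"; python3 ins.py -8 0
```

```text
tool_pos: [455.2, 4.7, 90.4]
ft_force: [-0.1, 0.6, -1.1]
tool_pos: [456.3, 4.6, 89.6]
ft_force: [-2.2, -0.2, 5.1]
tool_pos: [456.7, 4.6, 89.3]
ft_force: [-8.3, 0.6, 16.1]
tool_pos: [457.0, 4.6, 89.0]
ft_force: [-12.6, 1.3, 27.2]
[461.2   4.3  82.1]
row [ 0.02  0.26 -0.  ] [ 6.8 -0.   4.5] from [457.    4.6  89. ] [-5.4 17.8 89.5 -0.5 98.  88.8]
```

Contact came on the flat plate at about h≈1.5. With the tip resting on the plate plane, I measure its offset from the lock here.

```bash
cat > see2.py <<'E'
from bench import r
from h import *
from ins import *
w=r.snapshot("wrist");g=cv2.cvtColor(w["pixels"],cv2.COLOR_BGR2GRAY).astype(int);im=w["pixels"].astype(int);sat=im.max(2)-im.min(2)
pr=lambda p:proj(w,p,True).round(1)
print("scr pred",[pr(L0+a*xL+b*yL).tolist() for a in(17.7,-17.7) for b in (17.7,-17.7)],"slot",pr(L0),"slot edge rows",pr(L0+4.2*xL)[1],pr(L0-4.2*xL)[1],pr(L0+6.2*xL)[1],pr(L0-6.2*xL)[1])
for a in(17.7,-17.7):
  for b in (17.7,-17.7):
    u,v=pr(L0+a*xL+b*yL).round().astype(int);k=6;p=g[v-k:v+k+1,u-k:u+k+1];print("scr",a,b,p.min());q=np.clip(np.percentile(p,60)-p-25,0,None);yy,xx=np.mgrid[v-k:v+k+1,u-k:u+k+1];print((q*xx).sum()/q.sum(),(q*yy).sum()/q.sum())
u0,v0=pr(L0).astype(int)
for u in (250,254,258,262,266,270,274,278):print(u,v0-14,g[v0-14:v0+36,u].tolist())
E
python3 see2.py
```

```text
scr pred [[230.8, 161.0], [299.0, 161.0], [236.5, 185.2], [292.7, 185.2]] slot [264.8 174.2] slot edge rows 171.2 177.0 169.8 178.2
scr 17.7 17.7 83
231.87165097755252 161.36993120926863
scr 17.7 -17.7 62
299.0046669495121 161.7556215528214
scr -17.7 17.7 80
236.34662398137363 188.49461583236317
scr -17.7 -17.7 61
292.8871111111111 186.38666666666666
250 160 [160, 161, 162, 163, 165, 163, 161, 162, 162, 159, 169, 180, 184, 143, 128, 128, 129, 130, 129, 128, 128, 129, 129, 128, 126, 127, 127, 128, 131, 131, 131, 130, 139, 125, 120, 115, 171, 174, 173, 171, 167, 167, 168, 169, 173, 175, 180, 185, 191, 195]
254 160 [160, 161, 161, 163, 164, 162, 161, 161, 162, 159, 169, 180, 184, 139, 128, 129, 130, 130, 130, 129, 128, 130, 129, 127, 125, 127, 127, 128, 129, 129, 130, 129, 138, 123, 120, 114, 169, 172, 166, 162, 159, 157, 161, 169, 170, 170, 175, 178, 181, 190]
258 160 [159, 161, 161, 162, 163, 161, 162, 161, 161, 158, 169, 179, 184, 137, 129, 129, 129, 130, 129, 128, 128, 129, 128, 127, 125, 127, 126, 128, 129, 130, 129, 128, 138, 120, 112, 109, 121, 122, 121, 121, 115, 114, 114, 115, 
[... 624 characters left out ...]
2, 129, 126, 127, 128, 127, 128, 127, 128, 126, 126, 123, 123, 125, 127, 128, 129, 128, 129, 136, 124, 121, 118, 120, 122, 119, 119, 118, 115, 117, 118, 119, 119, 118, 120, 120, 120]
274 160 [158, 160, 159, 161, 163, 159, 160, 161, 161, 157, 167, 178, 183, 152, 129, 126, 126, 128, 127, 126, 126, 128, 127, 125, 124, 123, 124, 126, 127, 129, 128, 128, 133, 148, 147, 120, 122, 123, 123, 122, 119, 118, 118, 122, 125, 129, 129, 129, 131, 130]
278 160 [158, 160, 158, 161, 162, 160, 160, 160, 161, 157, 167, 179, 183, 153, 129, 125, 127, 127, 126, 126, 126, 126, 126, 124, 124, 123, 124, 126, 127, 128, 133, 133, 148, 158, 149, 122, 121, 122, 120, 117, 115, 113, 113, 118, 121, 123, 127, 130, 132, 131]
```

```bash
python3 - <<'E'
from bench import r
from h import *
w=r.snapshot("wrist");im=w["pixels"].astype(int);g=cv2.cvtColor(w["pixels"],cv2.COLOR_BGR2GRAY)
for v in (168,171,174,178,184,190):print(v,g[v,238:292].tolist())
E
```

```text
168 [205, 205, 205, 205, 206, 208, 173, 158, 159, 162, 162, 163, 162, 162, 162, 162, 161, 161, 162, 162, 161, 161, 161, 161, 161, 161, 160, 161, 161, 160, 161, 160, 160, 160, 161, 160, 161, 160, 160, 161, 160, 160, 160, 160, 161, 159, 160, 160, 160, 160, 160, 160, 160, 159]
171 [213, 214, 215, 216, 216, 193, 164, 156, 158, 163, 177, 181, 180, 180, 180, 180, 180, 180, 180, 180, 180, 180, 179, 179, 179, 179, 179, 179, 179, 178, 179, 178, 178, 179, 179, 178, 178, 178, 178, 178, 178, 178, 178, 178, 156, 149, 142, 143, 140, 156, 163, 162, 160, 211]
174 [209, 211, 211, 205, 173, 164, 169, 174, 175, 184, 146, 129, 128, 128, 127, 130, 129, 129, 128, 128, 128, 127, 131, 132, 132, 131, 131, 131, 131, 131, 131, 130, 130, 130, 129, 129, 130, 129, 130, 129, 128, 130, 180, 186, 185, 174, 157, 149, 149, 158, 156, 205, 208, 207]
178 [204, 206, 207, 207, 206, 206, 224, 227, 229, 234, 169, 129, 130, 130, 130, 130, 130, 130, 130, 130, 130, 130, 129, 130, 128, 129, 129, 129, 128, 128, 129, 128, 128, 128, 128, 128, 127, 127, 128, 127, 127, 125, 152, 175, 177, 176, 176, 173, 161, 158, 206, 210, 210, 210]
184 [185, 210, 215, 213, 211, 211, 211, 211, 212, 217, 143, 122, 127, 127, 127, 126, 126, 126, 125, 125, 125, 126, 125, 125, 125, 125, 125, 125, 125, 124, 124, 124, 124, 124, 124, 124, 125, 124, 123, 123, 123, 121, 142, 162, 165, 164, 164, 164, 164, 163, 165, 166, 170, 132]
190 [146, 147, 149, 141, 138, 137, 137, 136, 138, 125, 120, 129, 131, 130, 129, 129, 129, 129, 129, 129, 129, 129, 127, 123, 125, 128, 132, 133, 133, 130, 129, 128, 129, 129, 128, 128, 128, 128, 128, 128, 133, 132, 125, 133, 134, 134, 134, 132, 131, 133, 132, 133, 132, 132]
```

```bash
(python3 steer.py '0 0 0 -3.2 0 -2.3 30;0 0 0 -4.2 0 -3 30;0 0 0 -3 0 -4.6 30;0 0 0 -3 0 -4.6 30'; python3 steer.py '0 0 0 .8 .2 .6 30;0 0 0 1.6 .4 1.1 30';python3 steer.py '0 0 0 .8 0 .6 30;0 0 0 1.6 0 1.1 30';python3 steer.py '0 0 0 .8 0 .6 30;0 0 0 1.6 0 1.1 30';python3 steer.py '0 0 0 .8 0 .6 30;0 0 0 1.6 0 1.1 30') | grep -E "pos|ft_"; python3 ins.py -8 0; python3 see2.py | grep -E "^(254|270)|pred"
```

```text
tool_pos: [457.8, 4.5, 91.3]
ft_force: [0.1, -0.1, -1.7]
tool_pos: [458.6, 4.0, 89.6]
ft_force: [0.2, -0.8, -1.3]
tool_pos: [459.6, 4.0, 88.0]
ft_force: [-0.3, 0.2, -0.3]
tool_pos: [460.6, 3.9, 86.4]
ft_force: [0.0, 0.8, -0.4]
tool_pos: [461.6, 3.9, 84.8]
ft_force: [-0.6, -0.4, -0.6]
[461.2   4.3  82.1]
row [ 0.01  0.04 -0.  ] [ 0.8 -0.4  2.6] from [461.6   3.9  84.8] [-5.4 18.5 89.  -0.5 97.5 88.8]
scr pred [[230.0, 172.8], [298.4, 172.8], [235.8, 195.2], [292.1, 195.2]] slot [264.1 185.1] slot edge rows 182.4 187.6 181.0 188.8
254 171 [159, 157, 160, 159, 161, 161, 158, 159, 160, 158, 154, 129, 124, 124, 124, 126, 127, 128, 129, 127, 131, 128, 119, 113, 155, 203, 214, 157, 131, 175, 178, 172, 170, 166, 163, 160, 156, 153, 159, 166, 167, 170, 175, 176, 181, 192, 190, 186, 189, 191]
270 171 [157, 157, 159, 158, 159, 160, 158, 159, 159, 157, 151, 127, 122, 122, 122, 123, 125, 127, 126, 126, 128, 132, 120, 115, 121, 167, 177, 145, 125, 115, 114, 115, 115, 116, 116, 115, 114, 112, 113, 113, 123, 125, 126, 127, 128, 127, 125, 127, 130, 132]
```

It is sliding in freely. I'll keep pushing along the key axis.

```bash
(python3 steer.py '0 0 0 1.6 0 1.1 30;0 0 0 3.3 0 2.3 30';python3 steer.py '0 0 0 1.6 0 1.1 30;0 0 0 3.3 0 2.3 30';python3 steer.py '0 0 0 .8 0 .6 30;0 0 0 1.6 0 1.1 30') | grep -E "pos|ft_"; python3 ins.py -16 0
```

```text
tool_pos: [463.7, 3.7, 81.2]
ft_force: [-0.3, 0.5, -0.3]
tool_pos: [465.5, 3.5, 77.9]
ft_force: [-2.0, 0.2, 1.5]
tool_pos: [466.5, 3.5, 76.3]
ft_force: [-2.1, -0.2, 3.0]
[465.2   4.   75.1]
row [ 0.01  0.06 -0.  ] [-0.7 -0.4  1.6] from [466.5   3.5  76.3] [-5.4 19.8 88.4 -0.5 96.8 88.8]
```

```bash
(python3 steer.py '0 0 0 1.6 0 1.1 30;0 0 0 3.3 0 2.3 30';python3 steer.py '0 0 0 1.6 0 1.1 30;0 0 0 3.3 0 2.3 30';python3 steer.py '0 0 0 1.2 0 .9 30;0 0 0 2.5 0 1.7 30';python3 steer.py '0 0 0 .8 0 .6 30;0 0 0 1.6 0 1.1 30') | grep -E "pos|ft_"; python3 ins.py -30 0
```

```text
tool_pos: [468.5, 3.3, 72.8]
ft_force: [-2.4, -0.4, 3.9]
tool_pos: [470.5, 3.2, 69.2]
ft_force: [-2.7, 0.2, 4.6]
tool_pos: [472.0, 3.1, 66.7]
ft_force: [-3.8, 0.5, 4.8]
tool_pos: [472.9, 3.0, 65.1]
ft_force: [-3.4, -0.5, 6.0]
[472.2   3.5  63. ]
row [ 0.01  0.07 -0.01] [ 0.2 -0.4  2.2] from [472.9   3.   65.1] [-5.4 21.4 87.6 -0.5 96.  88.9]
```

```bash
(python3 steer.py '0 0 0 .8 0 .6 30;0 0 0 .8 0 .6 30';python3 steer.py '0 0 0 .8 0 .6 30;0 0 0 .8 0 .6 30';python3 steer.py '0 0 0 .8 0 .6 30;0 0 0 .8 0 .6 30') | grep -E "pos|ft_"; python3 ins.py -30 0
```

```text
tool_pos: [473.1, 2.9, 64.9]
ft_force: [-5.6, -0.2, 11.4]
tool_pos: [473.1, 2.9, 64.8]
ft_force: [-9.9, 0.9, 17.5]
tool_pos: [473.2, 2.9, 64.7]
ft_force: [-12.8, -0.1, 24.6]
[472.2   3.5  63. ]
row [0.02 0.25 0.  ] [-0.2 -0.5  1.9] from [473.2   2.9  64.7] [-5.4 21.7 87.4 -0.5 96.2 88.8]
```

Fully home: the force rises with no more travel. Now I work out the turn rows about the lock axis.

```bash
cat > turn.py <<'E'
import numpy as np,sys
from scipy.spatial.transform import Rotation as Ro
c,s=np.cos(np.radians(35)),np.sin(np.radians(35));k=np.array([c,0,s]);up=np.array([s,0,-c])
A=float(sys.argv[2])*up+np.array([0,.5,0]);off=-float(sys.argv[1])*k
for t in map(float,sys.argv[3:]):
    R=Ro.from_rotvec(k*np.radians(t));print(t,(k*t).round(1),(A-R.apply(A)+off).round(1))
E
python3 turn.py 1 21.6 8 16 24 32 90
```

```text
8.0 [6.6 0.  4.6] [-0.7 -3.  -0.8]
16.0 [13.1  0.   9.2] [-0.3 -5.9 -1.4]
24.0 [19.7  0.  13.8] [ 0.4 -8.7 -2.3]
32.0 [26.2  0.  18.4] [  1.2 -11.4  -3.5]
90.0 [73.7  0.  51.6] [ 11.9 -21.1 -18.7]
```

```bash
(python3 steer.py '0 0 0 -.8 0 -.6 30;3.3 0 2.3 -.8 -1.5 -.7 30;6.6 0 4.6 -.7 -3 -.8 30;6.6 0 4.6 -.7 -3 -.8 30' | grep -E "pos|f"; python3 - <<'E'
from bench import r
s=r.sense();print(s['joint_pos'].round(1),s['ft_force'].round(1),s['wrist_torque'].round(2),s['finger_gap'])
E
)
```

```text
tool_pos: [473.3, 6.3, 64.7]
ft_force: [-9.0, 2.6, 15.7]
finger_gap: 35.7
grip_force: 101.0
[-9.3 21.2 88.2  4.6 96.  90.5] [-9.   2.6 15.7] [1.01 2.31 0.24] 35.73412852938476
```

```bash
python3 turn.py 0 21.6 5 10 15 20 25 30; python3 steer.py '4.1 0 2.9 0 -1.9 -.1 30;8.2 0 5.7 .2 -3.7 -.3 30;12.3 0 8.6 .5 -5.6 -.7 30;16.4 0 11.5 .8 -7.4 -1.2 30;16.4 0 11.5 .8 -7.4 -1.2 30' | grep -E "pos|f|rot"; python3 - <<'E'
from bench import r
s=r.sense();print(s['joint_pos'].round(1),s['ft_force'].round(1),s['wrist_torque'].round(2),s['finger_gap'])
E
```

```text
5.0 [4.1 0.  2.9] [ 0.1 -1.9 -0.1]
10.0 [8.2 0.  5.7] [ 0.2 -3.7 -0.3]
15.0 [12.3  0.   8.6] [ 0.5 -5.6 -0.7]
20.0 [16.4  0.  11.5] [ 0.8 -7.4 -1.2]
25.0 [20.5  0.  14.3] [ 1.3 -9.1 -1.8]
30.0 [24.6  0.  17.2] [  1.8 -10.7  -2.6]
tool_pos: [476.3, 13.5, 66.1]
tcp_rot: [-164.5, 27.4, -21.9]
ft_force: [-8.6, 3.1, 15.8]
finger_gap: 35.6
grip_force: 100.9
[-18.8  19.6  92.   17.   94.7  94.3] [-8.6  3.1 15.8] [1.7  1.81 0.6 ] 35.60465089449089
```

```bash
python3 steer.py '4.1 0 2.9 0 -1.9 -.1 30;8.2 0 5.7 .2 -3.7 -.3 30;12.3 0 8.6 .5 -5.6 -.7 30;16.4 0 11.5 .8 -7.4 -1.2 30;20.5 0 14.3 1.3 -9.1 -1.8 30;24.6 0 17.2 1.8 -10.7 -2.6 30;24.6 0 17.2 1.8 -10.7 -2.6 30' | grep -E "pos|f|rot"; python3 - <<'E'
from bench import r
s=r.sense();print(s['time'],s['joint_pos'].round(1),s['ft_force'].round(1),s['wrist_torque'].round(2),s['finger_gap'])
E
```

```text
tool_pos: [484.1, 21.1, 70.3]
tcp_rot: [-149.0, 34.1, -40.0]
ft_force: [-7.4, 4.3, 16.6]
finger_gap: 35.6
grip_force: 100.8
23.65 [-32.5  16.4 102.6  35.   90.8  98.2] [-7.4  4.3 16.6] [2.21 0.64 0.92] 35.64648282692841
```

```bash
python3 steer.py '4.1 0 2.9 0 -1.9 -.1 30;8.2 0 5.7 .2 -3.7 -.3 30;12.3 0 8.6 .5 -5.6 -.7 30;16.4 0 11.5 .8 -7.4 -1.2 30;20.5 0 14.3 1.3 -9.1 -1.8 30;24.6 0 17.2 1.8 -10.7 -2.6 30;24.6 0 17.2 1.8 -10.7 -2.6 30' | grep -E "pos|f|rot"; cat > chk.py <<'E'
from bench import r
from ins import *
s=r.sense();C=Ro.from_euler('xyz',s['tcp_rot'],degrees=True);q=(C*R(0).inv()).as_rotvec(degrees=True)
print(s['time'],"turn",(q@d).round(1),"off",(q-(q@d)*d).round(1),s['joint_pos'].round(1),"F lock",[(s['ft_force']@a).round(1) for a in (xL,yL,zL)],s['wrist_torque'].round(2),s['finger_gap'])
E
python3 chk.py
```

```text
tool_pos: [494.0, 23.3, 75.9]
tcp_rot: [-135.2, 44.6, -57.4]
ft_force: [-5.3, 3.4, 17.4]
finger_gap: 35.7
grip_force: 100.7
24.525 turn 88.3 off [0.2 0.1 0.1] [-44.9  12.7 117.3  52.9  86.1  99.6] F lock [np.float64(3.9), np.float64(3.0), np.float64(17.9)] [ 2.23 -0.5   1.02] 35.69667573607557
```

```bash
for i in 1; do python3 steer.py '2.5 0 1.7 0 -1.1 0 30;2.5 0 1.7 0 -1.1 0 30' >/dev/null; python3 chk.py; python3 steer.py '2.5 0 1.7 0 -1.1 0 30;2.5 0 1.7 0 -1.1 0 30' >/dev/null; python3 chk.py; done
```

```text
24.775 turn 91.2 off [0.3 0.1 0.1] [-46.   12.3 118.9  54.6  85.6  99.5] F lock [np.float64(2.8), np.float64(2.7), np.float64(18.7)] [ 2.18 -0.66  1.14] 35.155495590711524
25.025 turn 94.2 off [0.3 0.  0.2] [-47.1  12.  120.6  56.5  85.2  99.4] F lock [np.float64(2.8), np.float64(3.9), np.float64(17.0)] [ 2.18 -0.79  1.09] 35.48526610936946
```

```bash
for i in 1; do python3 steer.py '2.5 0 1.7 0 -1.1 0 30;2.5 0 1.7 0 -1.1 0 30' >/dev/null; python3 chk.py; python3 steer.py '2.5 0 1.7 0 -1.1 0 30;2.5 0 1.7 0 -1.1 0 30' >/dev/null; python3 chk.py;  python3 steer.py '2.5 0 1.7 0 -1.1 0 30;2.5 0 1.7 0 -1.1 0 30' >/dev/null; python3 chk.py; done
```

```text
25.275 turn 97.3 off [ 0.3 -0.   0.2] [-48.2  11.6 122.3  58.4  84.7  99.3] F lock [np.float64(4.1), np.float64(2.5), np.float64(17.6)] [ 2.14 -0.88  1.07] 35.24637054547875
25.525 turn 100.3 off [ 0.4 -0.1  0.2] [-49.3  11.3 124.   60.3  84.2  99.2] F lock [np.float64(5.2), np.float64(4.2), np.float64(16.6)] [ 2.07 -0.98  1.03] 35.60810794861688
25.775 turn 103.3 off [ 0.4 -0.1  0.2] [-50.3  11.  125.7  62.2  83.8  99. ] F lock [np.float64(5.0), np.float64(2.4), np.float64(16.8)] [ 1.93 -1.1   1.17] 35.28439648646068
```

```bash
python3 - <<'E'
from bench import r
from h import *
from ins import *
w=r.snapshot("wrist");g=cv2.cvtColor(w["pixels"],cv2.COLOR_BGR2GRAY);im=w["pixels"].astype(int)
sat=im.max(2)-im.min(2)
m=((sat<40)&(im.max(2)>110)).astype(np.uint8);m[:265]=0;m[310:]=0;m[:,:235]=0;m[:,290:]=0
n,l,sx,ce=cv2.connectedComponentsWithStats(m)
for i in range(1,n):
    if sx[i,4]>15:print(sx[i],ce[i].round(1))
pr=lambda p:proj(w,p,True).round(1)
print(pr(L0),[pr(L0+a*xL+b*yL).tolist() for a in(17.7,-17.7) for b in (17.7,-17.7)])
for v in range(200,300,3):print(v," ".join("%3d"%g[v,u] for u in range(220,310,3)))
E
```

```text
[254 279  17  16 129] [261.9 286.6]
[235 292  55  18 604] [261.7 303.6]
[265.4 224. ] [[243.7, 231.8], [223.3, 217.6], [301.3, 229.2], [293.3, 213.9]]
200 234 231 228 233 233 234 232 232 229 228 230 231 229 226 224 225 227 232 231 232 227 232 235 230 228 232 181  59  59  60
203 229 229 225 227 231 230 229 229 228 229 228 230 230 229 225 226 225 229 232 231 231 228 234 234 229 230 176  54  59  61
206 228 228 229 225 229 230 230 228 230 227 228 229 231 230 228 224 227 225 230 232 231 230 229 235 233 228 174 108  61  65
209 228 228 229 228 225 230 229 231 228 229 228 228 229 231 229 228 224 227 227 231 231 232 229 230 236 231 175 180  58  61
212 229 228 229 229 226 227 231 230 230 228 228 228 227 230 231 229 227 225 225 228 231 231 233 227 231 237 174 177  50  61
215 228 228 227 229 229 225 229 231 230 229 230 228 230 229 233 228 221 218 212 206 209 213 218 184 213 211 194 177 176  59
218 255 255 255 202 204 204 202 206 206 207 204 207 204 205 204 207 208 204 200 203 204 212  84  83 110 208 213 177 178  72
221 127  88 252 204 202 204 203 203 207 210 202 194 194 177 180 164 167 207 205 2
[... 2566 characters left out ...]
  53  46 164  98  99  98 172  49  51  54  54  53  54  52  52  37 233  64  74  73
287  55  41 189 149  63  53  51  52  52  52  52  59 144  99 100  98 134  45  55  55  55  53  54  53  38 234 231 179  73  71
290  63  39 131  68  61  75  54  52  52  53  53  48 175  96  99  96 173  50  54  55  54  54  53  45 235 228 229 190  74  71
293  65  42  62  66  54 181 120  54  53  53  52  54  80 173 164 172  62  54  56  55  55  53  42 234 223 228 229 231  72  72
296  75  51  57  56 178 164 191  79  55  54  54  55  56  54  50  53  54  56  55  55  54  40 234 233 231 227 231 231  67  70
299  68  41 159 156 152 190 121 217  74  61  63  60  60  58  57  56  56  57  57  55  37 233 234 227 226 229 226 228  74  72
```

```bash
for i in 1; do python3 steer.py '2.5 0 1.7 0 -1.1 0 30;2.5 0 1.7 0 -1.1 0 30' >/dev/null; python3 chk.py; python3 steer.py '2.5 0 1.7 0 -1.1 0 30;2.5 0 1.7 0 -1.1 0 30' >/dev/null; python3 chk.py; done
```

```text
26.075 turn 106.3 off [ 0.4 -0.2  0.3] [-51.3  10.7 127.4  64.1  83.4  98.8] F lock [np.float64(4.7), np.float64(0.4), np.float64(17.0)] [ 1.73 -1.23  1.34] 35.504515308270335
26.325 turn 109.3 off [ 0.5 -0.2  0.3] [-52.3  10.4 129.1  66.   82.9  98.6] F lock [np.float64(5.2), np.float64(2.3), np.float64(17.4)] [ 1.66 -1.18  1.47] 35.65757838707365
```

The torque about the axis builds from about 100° on, which is the stop after the slot's slack. I'll unwind the elastic part, let go and back off.

```bash
python3 steer.py '-5.7 0 -4 0 2.6 0 30;-5.7 0 -4 0 2.6 0 30' >/dev/null; python3 chk.py; python3 steer.py '0 0 0 0 0 0 44;0 0 0 0 0 0 50;0 0 0 0 0 0 56;0 0 0 0 0 0 56' | grep -E "ft|gap"; python3 chk.py; python3 steer.py '0 0 0 0 0 -8 56;0 0 0 0 0 -20 56;0 0 0 0 0 -40 56;0 0 0 0 0 -60 56;0 0 0 0 0 -60 56' | grep -E "pos|ft|gap"; python3 chk.py
```

```text
26.575 turn 102.1 off [ 0.4 -0.4  0.3] [-49.9  11.  125.   61.5  83.9  99. ] F lock [np.float64(3.8), np.float64(-1.2), np.float64(19.6)] [ 2.05 -1.14  0.96] 35.23832652568441
ft_force: [-0.1, 0.2, 0.3]
finger_gap: 55.9
27.075 turn 102.3 off [ 0.2 -0.2  0.1] [-50.   11.1 125.2  61.5  83.6  99. ] F lock [np.float64(0.0), np.float64(0.2), np.float64(0.4)] [-0.37  0.22 -0.02] 55.87625619864297
tool_pos: [468.7, -25.9, 101.6]
ft_force: [0.1, -0.0, 0.0]
finger_gap: 56.0
27.7 turn 102.4 off [ 0.1 -0.4  0.1] [-57.3   8.8 123.8  56.4  89.9  99.4] F lock [np.float64(0.1), np.float64(-0.0), np.float64(-0.0)] [-0.34  0.25 -0.  ] 56.00956152607002
```

Released with zero forces. I verify numerically by fitting the bow's front edge against the white plate.

```bash
cat > ver.py <<'E'
from bench import r
from ins import *
w=r.snapshot("wrist");g=cv2.cvtColor(w["pixels"],cv2.COLOR_BGR2GRAY).astype(int)
pr=lambda p:proj(w,p,True)
T=Ro.from_rotvec(d*np.radians(92));kz=T.apply(xL);ky=T.apply(yL)
pts=[]
for t in np.arange(-17,17.1,2):
    u,v=pr(L0+2*zL+4.5*kz+t*ky).round().astype(int)
    col=g[v-12:v+13,u];dg=col[:-2]-col[2:];i=dg.argmax();pts.append((u,v-12+i+1,dg[i],v))
print(pts)
P=[p for p in pts if p[2]>70]
for h in (0,2,5):
    Q=np.array([onplane(w,p[0],p[1],L0+h*zL,zL,True)-L0 for p in P]);x,y=Q@xL,Q@yL
    vx,vy,x0,y0=cv2.fitLine(np.c_[x,y].astype(np.float32),cv2.DIST_HUBER,0,.01,.01).ravel()
    # bow width dir in lock; turn=angle clockwise of ky from yL
    dirv=np.array([vx,vy]);print(h,"turn",np.degrees(np.arctan2(vx,vy))%180,"pt",x0,y0)
E
python3 ver.py
```

```text
[(np.int64(287), np.int64(200), np.int64(208), np.int64(196)), (np.int64(284), np.int64(200), np.int64(202), np.int64(196)), (np.int64(281), np.int64(200), np.int64(203), np.int64(197)), (np.int64(279), np.int64(200), np.int64(193), np.int64(197)), (np.int64(276), np.int64(200), np.int64(204), np.int64(197)), (np.int64(273), np.int64(200), np.int64(205), np.int64(197)), (np.int64(270), np.int64(200), np.int64(205), np.int64(197)), (np.int64(268), np.int64(200), np.int64(173), np.int64(197)), (np.int64(265), np.int64(192), np.int64(106), np.int64(197)), (np.int64(262), np.int64(200), np.int64(106), np.int64(198)), (np.int64(260), np.int64(200), np.int64(106), np.int64(198)), (np.int64(257), np.int64(200), np.int64(127), np.int64(198)), (np.int64(254), np.int64(200), np.int64(201), np.int64(198)), (np.int64(252), np.int64(200), np.int64(200), np.int64(198)), (np.int64(249), np.int64(200), np.int64(167), np.int64(198)), (np.int64(246), np.int64(200), np.int64(194), np.int64(198)), (np.int64(244), np.int64(200), np.int64(192), np.int64(199)), (np.int64(241), np.int64(200), np.int64(193), np.int64(199))]
0 turn 101.05823 pt 4.5701876 6.6523285
2 turn 101.05823 pt 3.210626 0.74279636
5 turn 101.05823 pt 1.1712838 -8.121502
```

The key stands at about 101° (stop plus slot slack), with the bow front about 2–4 mm above the mouth, so it is locked in. I'll back off further and hand in.

```bash
python3 steer.py '0 0 0 0 0 -30 56;0 0 0 0 0 -60 56;0 0 0 0 0 -60 56;0 0 0 0 0 -60 56;0 0 0 0 0 -60 56' | grep -E "time|pos|ft"; python3 -c "
from bench import r
print(r.hand_in())"
```

```text
time: 28.38
tool_pos: [438.6, -68.5, 124.9]
ft_force: [-0.3, -0.2, 0.4]
the job is handed in; nothing more can be done
None
```

I put the supply key in, pushed it home, turned it to the ON stop and let go, then handed in at 28.4 s. The camera shows it locked in at about 101°, which is the quarter turn plus slot play, but the hand-in returned no verdict.

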